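# Snap the massage stick into its clip rack

### The job

Put the massage stick away in its rack: lay its two bare steel necks in the mouths of the two spring clips and press it down until both necks are fully home, bottomed in their clips. Press by feel, gently: the clips stand on soft rubber posts and must not be forced, so never put more than 16 N on either clip. Leave the other things on the counter where they are.

Things in the scene. Friction and masses are not known exactly. Their poses are not given: they have to be found in the camera images.
- stick_mid (a point): Centre of a massage stick (287 mm long, 0.2 to 0.3 kg, alike at both ends), x along it. Middle: grooved bamboo roller, 30 mm diameter, to 55 mm either side of this point; then bare round steel necks, 16 mm diameter, from 55 to 77 mm; then six-sided wooden handles, 34 mm across flats, 60 mm long. It lies on the counter on the handles' flats, axis 17 mm above it.
- neck_a (a point): Middle of the bare steel neck at the stick's +x end, on the axis, 66 mm from its centre; same axes as the stick.
- neck_b (a point): Middle of the other steel neck, 66 mm from the centre towards the stick's -x end.
- rack: Clip rack, fixed to the counter: bamboo board 190 x 64 x 12 mm (origin at the centre of its underside, x along it) with two C-shaped spring clips open upwards, 66 mm either side of the middle. Each clip stands on a soft rubber post that gives about 1 mm for every 3 N. Pushing a neck all the way in takes 5 to 11 N per clip.
- clip_a_home (a point): Axis of a fully seated neck in the clip at the rack's +x end, 48 mm above the counter; axes as the rack's; sinks with the post. Clip 12 mm wide along x; jaws rise 17 mm above this point to a flared 20 mm mouth over a 12 mm gap between sprung lips. A neck laid in the mouth rests about 14 mm above this point. Past the lips the last 3 mm go tightly down a rubber lining: it must be pushed home.
- clip_b_home (a point): The same in the clip at the rack's -x end, 132 mm from the first. Either neck may go in either clip.
- clip_a (a joint): How far the rubber post under the clip at the rack's +x end is squashed, m: 0 unloaded, 0.001 for every 3 N pressing down on the clip.
- clip_b (a joint): The same for the clip at the rack's -x end.
- shaker: Stainless steel shaker bottle with a black press-button lid, 75 mm diameter, 205 mm tall, standing near the work; origin at the centre of its underside.
- ball_center (a point): Centre of a black rubber lacrosse ball, 63 mm diameter, lying in a small bamboo dish 72 mm across and 12 mm high.
- peanut: Wooden peanut massage roller, 136 mm long, 67 mm thick, lying on the counter; origin at its centre, x along it.
- case: Blue plastic mouthguard case, 80 x 70 x 27 mm; origin at the centre of its underside.

How it is judged (in metres and radians):
On the way, in this order (a step that is already met when the one before it is completed fails the run):
1. the stick is lifted clear of the counter (height (world z) of stick_mid above 0.045 m), for 0.1 s.
2. both necks are fully home in the clips (((z of neck_a in the frame of clip_a_home between -0.0025 and 0.0015 m and distance between neck_a and clip_a_home below 0.0075 m and z of neck_b in the frame of clip_b_home between -0.0025 and 0.0015 m and distance between neck_b and clip_b_home below 0.0075 m) or (z of neck_b in the frame of clip_a_home between -0.0025 and 0.0015 m and distance between neck_b and clip_a_home below 0.0075 m and z of neck_a in the frame of clip_b_home between -0.0025 and 0.0015 m and distance between neck_a and clip_b_home below 0.0075 m))), for 0.2 s.
At the end, for the whole second after the job is handed in: Both necks of the stick lie in the two clips (one in each, either way round), each within 1.5 mm of its fully seated height and within 7.5 mm of the clip's home point, and the stick is let go and at rest (((z of neck_a in the frame of clip_a_home between -0.0025 and 0.0015 m and distance between neck_a and clip_a_home below 0.0075 m and z of neck_b in the frame of clip_b_home between -0.0025 and 0.0015 m and distance between neck_b and clip_b_home below 0.0075 m) or (z of neck_b in the frame of clip_a_home between -0.0025 and 0.0015 m and distance between neck_b and clip_a_home below 0.0075 m and z of neck_a in the frame of clip_b_home between -0.0025 and 0.0015 m and distance between neck_a and clip_b_home below 0.0075 m)) and linear speed of stick below 0.01 m/s); the robot touches nothing.
It fails at once if a clip is forced: its rubber post is squashed more than 5.3 mm (16 N) (value of joint any of clip_a, clip_b above 0.0053 m).
It fails at once if a bystander is moved more than 20 mm (distance of any of shaker, ball_center, peanut, case from where it was at the start of the episode above 0.02 m).
It fails at once if the shaker bottle is tipped (angle between shaker's own z axis and vertical above 0.3 rad).
It also fails if it takes over 56 s, if anything falls off the work surface, if the arm or the gripper's body presses on something with over 40 N, if the wrist force passes 120 N, or if a joint passes its speed limit or range.

### The arm

A 6-joint arm with a two-finger parallel gripper is mounted at the origin on the work surface. World frame = base frame: x ahead of the robot, y to its left, z up, the work surface at z = 0. Lengths are in m, angles in degrees, forces in N, time in s.
With the tool pointing down it reaches from about 0.25 to 0.775 m from the base axis. Payload 4 kg.
Tool frame: the origin (TCP) lies midway between the tips of the shut fingers; the grasp point (between the pads) lies 19 mm behind it; z points along the fingers, y is the line along which they close (so a half turn about z gives the same grasp; the last joint's range is limited). The gripper opens to 94 mm and grips with 3 to 60 N. Pads are 16 mm wide; open, the fingers measure 119 mm over their backs; the gripper's body (75 mm by 177 mm) begins 78 mm behind the grasp point.
Start: joints at [64.91, 4.996, 78.535, -0, 96.463, -5.907], TCP at [0.181, 0.519, 0.206] pointing down, gripper open.
Joint ranges: [-177.83, 177.83], [-43.37, 116.18], [15.69, 146.23], [-61.86, 241.86], [9.47, 152.12], [-147.06, 147.06]. Speed limits (degrees/s): [159.86, 159.86, 180, 180, 180, 180].

### API

Orientations are given as a 3x3 rotation matrix whose columns are the frame's x, y, z axes.
In Python, from rig import readout, cams, order, spotter gives the robot as it stands.
- The arm moves only by the tool send_rows, never from a script. Its argument "rows" is text: rows parted by semicolons, each of 4 numbers parted by spaces: the shift along the tool's x, y, z in m, then the turn about the tool's z in degrees. In form: tx ty tz turn; .... A call has 1 to 8 rows; each row is the pose to reach, as a shift and turn from the pose commanded when the call began, along the tool's axes at that moment; what a row does not reach only later rows make up. A row lasts 1/8 s, in which the tool goes at most 62.5 mm and 10.7 degrees, less where a joint would pass 70% of its speed; a pose out of reach is approached as far as the arm can. A call with a gripper value outside its range is refused whole. "fingers" is the closure in counts, from 0 (fully open) to 255 (shut), set as the call begins (left out, the last holds). The fingers move at their own pace and stop on an object; the grip force is fixed at half the most. Time passes only in rows, so rows that repeat a pose let the fingers close. It gives the time, the measured TCP pose, the force, the opening and the grip force at its end, in the units of the state.
- readout.sense(): the state, without advancing time (a new reading comes with each control period).
- cams.capture(name): name is "scene" or "side" or "wrist"; returns a dict with "color" (420x560x3 uint8, red, green, blue), "range_z" (420x560 float32, m along the optical axis (not along the pixel's ray), 0 where there is no reading), "fx", "fy", "cx", "cy" (pixels), "world_from_camera" (4x4, takes a point from camera to world coordinates). Camera axes: x right, y down, z forward; pixel columns grow to the right and rows downward; lengths in m; the calibration is good to about 2 mm. A picture is of the moment at which its call begins.
- order.finish_job(): hands the job in; it is judged then, once.
Trained networks look in the newest picture that a camera, given by its name, has taken for a name from the list of things; names that differ only in an ending like _2 or _b are one class to them, and where a whole thing is asked for, a point or a joint stands for the part that bears it (a point fixed in the world has none). Each returns a list of dicts, best first, with "score" (0 to 1); they miss things now and then, are a little off and sometimes report something else, mostly with a low value. They report only what shows in the picture. A call takes as long as a camera call.
- spotter.search_frame(camera, query): "at" ([column, row] in pixels, amid what is visible of it).
- spotter.spot_point(camera, query): "at" ([column, row] in pixels: a listed point, or the origin of a listed thing).
The state is a dict: "time_s": time; "joints": joint angles; "joint_vel": joint speeds; "joint_torque": joint torques, N m; "ee_pos": TCP position; "orientation": TCP orientation; "contact_force": force on the tool from outside, world axes, zero at the start; "moment": the same for the moment, N m; "opening": opening from 0.0 (shut) to 1.0 (fully open); "grasp_force": force on a finger pad.
Only numpy, scipy, OpenCV 4.12 (cv2) and the standard library are available. Lean on these libraries where they do the work, as an engineer would, in place of code of your own. Each camera call takes 0.05 s, during which the arm holds its last target. There are 200 camera calls.

## Working session

There is one attempt and no reset: what is moved stays moved. The work goes in short steps, Python scripts to look and compute and a tool call to move; the robot and the scene stay as the last step left them, time stands still between calls to the robot, and variables do not carry over. Pictures are saved under pics/ and viewed, at most 10 in all, crops included, and the job is handed in when it is done.

Besides the shell and the picture viewer there is one more tool, called after "Emit:" by a JSON object that holds its "fn" and its "kwargs", one argument or row to a line. send_rows: Moves the arm, as the interface text tells. Its arguments: {"type":"object","properties":{"rows":{"type":"string"},"fingers":{"type":"number"}},"required":["rows"]}

```bash
mkdir -p pics; cat > h.py <<'E'
import numpy as np, cv2
from rig import readout, cams, order, spotter
def px2w(c,u,v,z=None,h=None):
    """pixel -> world, from range z, or intersect plane world z=h"""
    r=np.array([(u-c['cx'])/c['fx'],(v-c['cy'])/c['fy'],1.]);T=c['world_from_camera']
    d=T[:3,:3]@r;o=T[:3,3]
    if h is not None: return o+d*(h-o[2])/d[2]
    return o+d*z
def cloud(c):
    v,u=np.indices(c['range_z'].shape);z=c['range_z']
    P=np.stack([(u-c['cx'])/c['fx']*z,(v-c['cy'])/c['fy']*z,z],-1);T=c['world_from_camera']
    P=P@T[:3,:3].T+T[:3,3];P[z==0]=np.nan;return P
E
python3 - <<'E'
from h import *
np.set_printoptions(precision=4,suppress=True)
s=readout.sense();print(s['time_s'],s['ee_pos'],s['orientation'],s['contact_force'],s['opening'])
ims=[]
H={'stick_mid':.017,'neck_a':.017,'neck_b':.017,'clip_a_home':.048,'clip_b_home':.048,'rack':0,'shaker':0,'ball_center':.04,'peanut':.0335,'case':0}
for n in ('scene','side','wrist'):
    c=cams.capture(n);P=cloud(c);cv2.imwrite(f'pics/{n}0.png',c['color'][...,::-1])
    print(n,c['world_from_camera'][:3,3])
    for q,h in H.items():
        for d in spotter.spot_point(n,q)[:2]:
            if d['score']<.3: continue
            u,v=d['at'];print(q,round(d['score'],2),np.round(d['at'],1),px2w(c,u,v,h=h),P[min(419,int(v)),min(559,int(u))])
E
```

```text
0.0 [0.1805 0.519  0.2043] [[-0.9445  0.3286 -0.0009]
 [ 0.3286  0.9445 -0.002 ]
 [ 0.0002 -0.0022 -1.    ]] [ 0.779  -0.3619 -0.3526] 0.9995731617889265
scene [1.0816 0.0605 0.8073]
stick_mid 0.57 [406.6 230.3] [0.49   0.1879 0.017 ] [0.4991 0.1844 0.0297]
neck_a 0.93 [395.  248.4] [0.5508 0.1701 0.017 ] [0.5607 0.1677 0.0333]
neck_a 0.76 [415.3 210.4] [0.4219 0.1992 0.017 ] [0.4336 0.1956 0.0321]
neck_b 0.93 [395.  248.4] [0.5508 0.1701 0.017 ] [0.5607 0.1677 0.0333]
neck_b 0.76 [415.3 210.4] [0.4219 0.1992 0.017 ] [0.4336 0.1956 0.0321]
clip_a_home 0.58 [278.8 167.4] [ 0.4316 -0.1652  0.048 ] [ 0.3894 -0.1823 -0.0006]
clip_b_home 0.43 [249.3 207. ] [ 0.5783 -0.1887  0.048 ] [ 0.5825 -0.1874  0.0539]
rack 0.97 [265.1 201.5] [ 0.5156 -0.1725  0.    ] [ 0.5234 -0.1695  0.0132]
shaker 0.92 [174.9 141.3] [ 0.4002 -0.5012  0.    ] [ 0.4225 -0.4857  0.0266]
ball_center 0.83 [208.9 256.8] [ 0.7332 -0.2235  0.04  ] [ 0.74   -0.2198  0.0575]
peanut 0.77 [321.3 295.9] [0.7332 0.0402 0.0335] [0.7448 0.0398 0.0629]
case 0.67 [400.2 344. ] [0.7639 0.2224 0.    ] [0.7744 0.2168 0.0263]
case 0.59
[... 480 characters left out ...]
33.4 245.2] [ 0.4423 -0.16    0.048 ] [ 0.4418 -0.1574  0.0458]
clip_b_home 0.5 [279.6 236.5] [ 0.5717 -0.1817  0.048 ] [ 0.5732 -0.1737  0.0394]
rack 0.93 [261.6 249.4] [ 0.5195 -0.1718  0.    ] [ 0.5158 -0.178   0.0124]
shaker 0.61 [262.6 376.7] [ 0.3932 -0.5059  0.    ] [ 0.3818 -0.545   0.1377]
ball_center 0.94 [332.2 232.8] [ 0.7173 -0.222   0.04  ] [ 0.7069 -0.2352  0.0654]
peanut 0.93 [297.8 174.4] [0.7269 0.0359 0.0335] [0.7183 0.0246 0.0488]
peanut 0.53 [231.4 168. ] [0.5371 0.1481 0.0335] [0.5399 0.1661 0.0165]
case 0.82 [289.7 146. ] [0.7746 0.2089 0.    ] [0.7612 0.1855 0.023 ]
case 0.5 [282.6 237. ] [ 0.5927 -0.1544  0.    ] [ 0.5748 -0.1915  0.0563]
wrist [0.1163 0.5413 0.3847]
```

View pics/scene0.png

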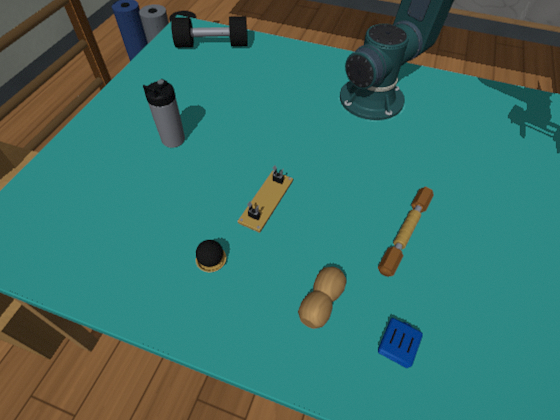

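Emit:
{"fn": "send_rows", "kwargs": {
  "rows": "-0.05 -0.027 0 -0.8;-0.1 -0.053 0 -1.6;-0.15 -0.08 0 -2.4;-0.2 -0.107 0 -3.2;-0.25 -0.133 0 -4;-0.3 -0.16 0 -5;-0.35 -0.186 0 -6;-0.4 -0.213 0 -6.5"
}}

```text
time_s: 2.65
ee_pos: [0.4897, 0.1854, 0.2057]
orientation: [[-0.976, 0.219, 0.001], [0.219, 0.976, 0.001], [-0.001, 0.001, -1.0]]
contact_force: [0.6, 0.6, 0.2]
opening: 1.0
grasp_force: 0.0
```

The view matches the spots: stick at (407,230), rack at (266,200) with clips at (278,175) and (254,212), and the bystanders off the path. Next is the wrist view above the stick.

```bash
python3 - <<'E'
from h import *
np.set_printoptions(precision=4,suppress=True)
c=cams.capture('wrist');P=cloud(c);cv2.imwrite('pics/wrist1.png',c['color'][...,::-1])
print(c['world_from_camera'])
for q in ('stick_mid','neck_a'):
    for d in spotter.spot_point('wrist',q)[:2]:
        u,v=d['at'];print(q,round(d['score'],2),d['at'],px2w(c,u,v,h=.017),P[min(419,int(v)),min(559,int(u))])
# stick points by height
m=(P[...,2]>.012)&(P[...,2]<.05)&(abs(P[...,0]-.49)<.2)&(abs(P[...,1]-.187)<.09)
Q=P[m];print(len(Q),Q.min(0),Q.max(0))
l=cv2.fitLine(Q[:,:2].astype(np.float32),cv2.DIST_HUBER,0,.01,.01).ravel();print(l,np.degrees(np.arctan2(l[1],l[0])))
t=(Q[:,:2]-l[2:])@l[:2];print(t.min(),t.max(),l[2:]+l[:2]*(t.min()+t.max())/2)
E
```

```text
[[ 0.2201  0.9478  0.2308  0.423 ]
 [ 0.9755 -0.214  -0.0515  0.1997]
 [ 0.0006  0.2365 -0.9716  0.3849]
 [ 0.      0.      0.      1.    ]]
stick_mid 0.58 [278.4, 185.6] [0.4848 0.1868 0.017 ] [0.4818 0.187  0.0307]
neck_a 0.86 [280.2, 112.9] [0.4154 0.2042 0.017 ] [0.4147 0.2041 0.0234]
neck_a 0.68 [277.5, 243.2] [0.5448 0.1723 0.017 ] [0.5421 0.1724 0.0241]
8940 [0.341  0.1399 0.0122] [0.6229 0.235  0.036 ]
[ 0.9773 -0.212   0.4683  0.1907] -12.239294
-0.12850524357347862 0.15769627522435498 [0.4826 0.1876]
```

View pics/wrist1.png

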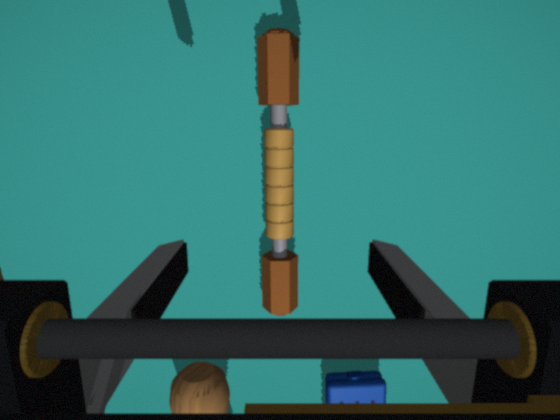

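The stick lies along the image column ~279, with the roller at rows 128–238, centred between the fingers. I only need +8 mm along tool x, then the descent.

Emit:
{"fn": "send_rows", "kwargs": {
  "rows": "0.008 0 0.05 0;0.008 0 0.1 0;0.008 0 0.15 0;0.008 0 0.18 0;0.008 0 0.195 0;0.008 0 0.201 0;0.008 0 0.201 0",
  "fingers": 0
}}

```text
time_s: 3.68
ee_pos: [0.4813, 0.1892, 0.0054]
orientation: [[-0.976, 0.219, 0.002], [0.219, 0.976, 0.001], [-0.001, 0.001, -1.0]]
contact_force: [0.2, 0.2, 0.3]
opening: 0.999
grasp_force: 0.0
```

Emit:
{"fn": "send_rows", "kwargs": {
  "rows": "0 0 0 0;0 0 0 0;0 0 0 0;0 0 0 0;0 0 0 0;0 0 0 0",
  "fingers": 255
}}

```text
time_s: 4.42
ee_pos: [0.4807, 0.1886, 0.0045]
orientation: [[-0.976, 0.22, -0.0], [0.22, 0.976, 0.0], [0.0, 0.0, -1.0]]
contact_force: [-0.0, -0.9, -0.0]
opening: 0.4
grasp_force: 0.0
```

Emit:
{"fn": "send_rows", "kwargs": {
  "rows": "0 0 0 0;0 0 0 0;0 0 0 0;0 0 0 0"
}}

```text
time_s: 4.92
ee_pos: [0.4807, 0.1887, 0.0044]
orientation: [[-0.976, 0.219, 0.0], [0.219, 0.976, 0.0], [0.0, 0.0, -1.0]]
contact_force: [-0.2, 1.1, -0.5]
opening: 0.31
grasp_force: 30.0
```

Emit:
{"fn": "send_rows", "kwargs": {
  "rows": "0 0 -0.02 0;0 0 -0.05 0;0 0 -0.08 0;0 0 -0.11 0;0 0 -0.14 0;0 0 -0.17 0;0 0 -0.18 0;0 0 -0.18 0"
}}

```text
time_s: 5.92
ee_pos: [0.4807, 0.1886, 0.1842]
orientation: [[-0.976, 0.22, -0.0], [0.22, 0.976, -0.0], [0.0, -0.0, -1.0]]
contact_force: [0.0, -0.5, -4.3]
opening: 0.313
grasp_force: 30.0
```

Grasp is firm at 30 N with a 29 mm opening. I'll move beside the rack so the wrist camera can see it.

Emit:
{"fn": "send_rows", "kwargs": {
  "rows": "-0.01 -0.03 0 0;-0.022 -0.07 0 0;-0.036 -0.11 0 0;-0.05 -0.15 0 0;-0.063 -0.19 0 0;-0.073 -0.22 0 0;-0.078 -0.238 0 0;-0.078 -0.238 0 0"
}}

```text
time_s: 6.92
ee_pos: [0.504, -0.0611, 0.1831]
orientation: [[-0.975, 0.221, -0.002], [0.221, 0.975, 0.001], [0.003, 0.001, -1.0]]
contact_force: [0.2, -0.0, -3.0]
opening: 0.312
grasp_force: 30.0
```

```bash
python3 - <<'E'
from h import *
np.set_printoptions(precision=4,suppress=True)
print(readout.sense()['ee_pos'])
for n in ('wrist','side'):
    c=cams.capture(n);P=cloud(c);cv2.imwrite(f'pics/{n}2.png',c['color'][...,::-1]);np.savez(f'{n}2.npz',P=P,C=c['color'],T=c['world_from_camera'],k=[c['fx'],c['fy'],c['cx'],c['cy']])
    for q,h in (('rack',0),('clip_a_home',.048)):
      for d in spotter.spot_point(n,q)[:2]:
        u,v=d['at'];print(n,q,round(d['score'],2),d['at'],px2w(c,u,v,h=h),P[min(419,int(v)),min(559,int(u))])
    R=np.r_['0,2',[.52,-.172]]
    near=(np.hypot(P[...,0]-.515,P[...,1]+.175)<.14)&(P[...,1]<-.10)
    b=near&(abs(P[...,2]-.012)<.003)
    if b.sum()>50:
        r=cv2.minAreaRect(P[b][:,:2].astype(np.float32)*1000);print('board',r,b.sum())
    t=near&(P[...,2]>.035)&(P[...,2]<.075);Q=P[t]
    if len(Q)>10:
        k=cv2.kmeans(Q[:,:2].astype(np.float32),2,None,(3,50,1e-6),5,cv2.KMEANS_PP_CENTERS)
        print('clips',k[2])
        for i in 0,1:
            q=Q[k[1].ravel()==i];print(len(q),q.min(0),q.max(0),q[:,2].mean())
E
```

```text
[ 0.504  -0.0611  0.1831]
wrist rack 0.97 [174.5, 221.3] [ 0.5101 -0.1716  0.    ] [ 0.5076 -0.1684  0.0102]
wrist clip_a_home 0.71 [149.2, 161.8] [ 0.445  -0.1611  0.048 ] [ 0.4445 -0.1641  0.0396]
board ((494.7984619140625, -169.08135986328125), (64.7922134399414, 156.49842834472656), 83.1054458618164) 9126
clips [[ 0.4449 -0.1701]
 [ 0.4469 -0.1525]]
415 [ 0.4385 -0.1773  0.0357] [ 0.452  -0.1609  0.0658] 0.050656308588223405
225 [ 0.4403 -0.16    0.035 ] [ 0.4532 -0.1482  0.0653] 0.04755722934509264
side rack 0.67 [259.2, 250.0] [ 0.5123 -0.1711  0.    ] [ 0.5091 -0.1794  0.013 ]
side clip_a_home 0.42 [234.1, 245.5] [ 0.4438 -0.1617  0.048 ] [ 0.4444 -0.1585  0.0458]
board ((510.5744323730469, -173.52139282226562), (66.00811004638672, 189.94302368164062), 83.61048889160156) 1016
clips [[ 0.5755 -0.18  ]
 [ 0.4449 -0.1649]]
61 [ 0.569  -0.1951  0.0353] [ 0.5832 -0.1663  0.0675] 0.04960452327068213
66 [ 0.4377 -0.1799  0.0351] [ 0.4526 -0.1511  0.0646] 0.04908776823250292
```

View pics/wrist2.png

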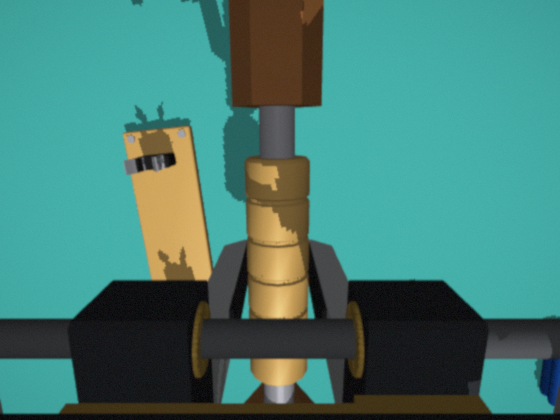

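The rack board spans cols 125–210 with the near clip at (150,162); the held stick's neck is at (277,131). Next I'll get the neck's place in the hand and refine the rack.

```bash
python3 - <<'E'
from h import *
np.set_printoptions(precision=4,suppress=True)
s=readout.sense();R=np.array(s['orientation']);p=np.array(s['ee_pos']);print(p,R)
for n in ('wrist','side'):
    f=np.load(n+'2.npz');P=f['P'];C=f['C'].astype(int)
    L=(P-p)@R
    m=(abs(L[...,1])<.03)&(L[...,2]>-.05)&(L[...,2]<.03)&(abs(L[...,0])<.16)
    print(n,'stick along tool x: x, median y, ymin,ymax, zmin(top)')
    for x in np.arange(-.15,.151,.01 if n=='wrist' else .01):
        q=L[m&(abs(L[...,0]-x)<.004)]
        if len(q)>4: print(round(x,3),len(q),q[:,1].min(),q[:,1].max(),q[:,2].min())
    # necks: grey pixels in stick mask
    g=m&(C.max(-1)-C.min(-1)<25)&(abs(L[...,1])<.009)
    q=L[g]; 
    for sg in (1,-1):
        w=q[(q[:,0]*sg>.04)&(q[:,0]*sg<.09)]
        if len(w)>5: print('neck',sg,np.percentile(w[:,0],[2,50,98]),w[:,1].mean(),w[:,2].min())
    b=(P[...,1]<-.1)&(P[...,1]>-.24)&(abs(P[...,0]-.51)<.12)&(abs(P[...,2]-.012)<.004)&(C[...,0]>C[...,2]+30)
    q=P[b]; print('board z',np.median(q[:,2]))
    u=np.array([np.cos(np.radians(-6.7)),np.sin(np.radians(-6.7))]);v=np.array([-u[1],u[0]]);o=np.array([.5105,-.173])
    a=(q[:,:2]-o)@u;d=(q[:,:2]-o)@v
    e=[]
    for x in np.arange(-.085,.086,.01):
        w=d[abs(a-x)<.005]
        if len(w)>10 : e.append((x,w.min(),w.max(),len(w)))
    print('board edges a',np.percentile(a,[.5,99.5]));print(np.array(e))
E
```

```text
[ 0.5046 -0.0596  0.1845] [[-0.976   0.2179  0.0001]
 [ 0.2179  0.976   0.0004]
 [-0.      0.0004 -1.    ]]
wrist stick along tool x: x, median y, ymin,ymax, zmin(top)
-0.08 474 -0.02066462287098669 0.01668088903227726 -0.0126881272154384
-0.07 313 -0.00975999494225042 0.005596050196855522 -0.020276003013948444
-0.06 114 -0.013288852259929939 0.004965866791152707 -0.024551579047971922
-0.05 794 -0.016620815251720007 0.011998649685954285 -0.026840194746340244
-0.04 191 -0.012408595082377918 0.007985349309717681 -0.02675463104038444
-0.02 533 -0.016956353225729456 0.012264249273000469 -0.026839465961847844
-0.01 1003 -0.01708064500479356 0.012476866115479568 -0.048392057615208414
0.0 1274 -0.017065374942033175 0.012519511874744794 -0.049615490847663576
0.01 3422 -0.029296890900476956 0.024757846553531884 -0.04999505271243749
0.02 997 -0.016927642422625205 0.012053903035406459 -0.027330936089459548
0.03 1169 -0.01677585049643774 0.01190655786161586 -0.02742546334081001
0.04 1162 -0.01690835012849212 0.012229230330748441 -0.02802928874724605
0.05 1306 -0.01704885792588923 0.0119879155714
[... 3688 characters left out ...]
459536406
board z 0.01205031016688285
board edges a [-0.0925  0.0939]
[[-0.085  -0.0301  0.0296 38.    ]
 [-0.075  -0.0289  0.029  34.    ]
 [-0.065  -0.0307 -0.0132 21.    ]
 [-0.055  -0.0291  0.0302 54.    ]
 [-0.045  -0.0305  0.0294 64.    ]
 [-0.035  -0.03    0.03   65.    ]
 [-0.025  -0.0312  0.0306 61.    ]
 [-0.015  -0.031   0.0299 60.    ]
 [-0.005  -0.0303  0.0314 60.    ]
 [ 0.005  -0.0309  0.031  60.    ]
 [ 0.015  -0.0315  0.0334 61.    ]
 [ 0.025  -0.0316  0.0314 62.    ]
 [ 0.035  -0.0297  0.0317 59.    ]
 [ 0.045  -0.0316  0.0313 49.    ]
 [ 0.055  -0.0337  0.0304 36.    ]
 [ 0.065  -0.0312  0.0312 24.    ]
 [ 0.075  -0.0321  0.0034 29.    ]
 [ 0.085  -0.0321  0.0286 51.    ]]
```

Emit:
{"fn": "send_rows", "kwargs": {
  "rows": "-0.006 -0.02 0 -1;-0.014 -0.05 0 -3;-0.022 -0.08 0 -5;-0.029 -0.106 0 -5.7;-0.029 -0.106 0.04 -5.7;-0.029 -0.106 0.08 -5.7;-0.029 -0.106 0.1 -5.7;-0.029 -0.106 0.1 -5.7"
}}

```text
time_s: 8.22
ee_pos: [0.5083, -0.1691, 0.0824]
orientation: [[-0.993, 0.121, -0.004], [0.121, 0.993, 0.002], [0.004, 0.002, -1.0]]
contact_force: [-0.2, -0.2, -2.9]
opening: 0.316
grasp_force: 30.0
```

```bash
cat > chk.py <<'E'
from h import *
import sys
np.set_printoptions(precision=4,suppress=True)
s=[readout.sense()['ee_pos']];o=np.array([.5105,-.173]);a=np.radians(-6.8);u=np.array([np.cos(a),np.sin(a)]);v=np.array([-u[1],u[0]])
print(s,readout.sense()['orientation'][0],readout.sense()['contact_force'])
tag=sys.argv[1]
for n in ('side','scene','wrist'):
    c=cams.capture(n);P=cloud(c);np.savez(f'{n}{tag}.npz',P=P,C=c['color'])
    im=c['color'][...,::-1].copy();cv2.imwrite(f'pics/{n}{tag}.png',im)
    A=(P[...,:2]-o)@u;D=(P[...,:2]-o)@v;z=P[...,2]
    # stick handles: local top ridge; points with z> .085
    def rep(nm,m):
        if m.sum()>5: print(n,nm,m.sum(),'a',np.percentile(A[m],[2,50,98]),'d',np.percentile(D[m],[2,50,98]),'z',np.percentile(z[m],[2,98]))
    zc=float(sys.argv[2])  # stick axis z
    for sg in (1,-1):
        rep('handle%+d'%sg,(A*sg>.08)&(A*sg<.16)&(abs(D)<.03)&(abs(z-zc)<.025))
        rep('neck%+d'%sg,(A*sg>.057)&(A*sg<.075)&(abs(D)<.012)&(abs(z-zc)<.010))
        rep('clip%+d'%sg,(A*sg>.05)&(A*sg<.085)&(abs(D)<.03)&(z<.068)&(z>.03))
    rep('board',(abs(A)<.11)&(abs(D)<.045)&(abs(z-.012)<.003))
E
python3 chk.py 3 0.097
python3 - <<'E'
import cv2,numpy as np
a=cv2.imread('pics/side3.png')[190:290,180:340];b=cv2.imread('pics/scene3.png')[130:250,190:350]
a=cv2.resize(a,(800,500),interpolation=2)[:290] if 0 else cv2.resize(a,(480,300),interpolation=2)
b=cv2.resize(b,(480,360),interpolation=2)
cv2.imwrite('pics/mix3.png',np.vstack([a,b])[:600])
E
```

```text
[array([ 0.5083, -0.1691,  0.0824])] [-0.9927  0.1206 -0.0043] [-0.1724 -0.2361 -2.8553]
side handle+1 272 a [0.082  0.1091 0.1376] d [-0.0171 -0.0083  0.0112] z [0.0862 0.1142]
side neck+1 39 a [0.0576 0.0655 0.0744] d [-0.0076 -0.0023  0.0069] z [0.0923 0.1044]
side clip+1 75 a [0.0599 0.065  0.0716] d [-0.016  -0.0006  0.0133] z [0.031  0.0646]
side handle-1 331 a [-0.1423 -0.1117 -0.0813] d [-0.0186 -0.0091  0.0099] z [0.0849 0.1152]
side neck-1 41 a [-0.0744 -0.066  -0.0576] d [-0.0084 -0.0027  0.0053] z [0.0943 0.1048]
side clip-1 68 a [-0.0716 -0.0662 -0.0604] d [-0.0145  0.0051  0.0142] z [0.0331 0.0645]
side board 1011 a [-0.0917 -0.0041  0.0918] d [-0.0319 -0.0044  0.0304] z [0.0092 0.0148]
scene handle+1 451 a [0.0818 0.1173 0.1436] d [-0.0125  0.0096  0.0229] z [0.0904 0.1155]
scene neck+1 31 a [0.0574 0.0638 0.0696] d [-0.0032  0.0054  0.0112] z [0.0969 0.1055]
scene clip+1 54 a [0.062  0.0701 0.074 ] d [0.0011 0.0123 0.0172] z [0.0304 0.0644]
scene handle-1 27 a [-0.1382 -0.132  -0.0891] d [-0.0077  0.0091  0.0147] z [0.1103 0.1159]
scene clip-1 38 a [-0.0707 -0.0619 -0.058 ] d [0.006  0.0132 0.0175] z [0.0313 0.0613]
scene board 859 a [-0.0865  0.0072  0.0934] d [-0.0133  0.0154  0.0343] z [0.0093 0.0145]
wrist neck+1 528 a [0.0612 0.0667 0.0733] d [-0.0053  0.0026  0.01  ] z [0.0997 0.1066]
wrist handle-1 8662 a [-0.1137 -0.0975 -0.0807] d [-0.017   0.0018  0.0203] z [0.0987 0.1161]
wrist neck-1 1532 a [-0.0748 -0.0662 -0.0574] d [-0.0058  0.0016  0.0094] z [0.0999 0.1066]
wrist clip-1 339 a [-0.0707 -0.065  -0.0592] d [-0.0115  0.0118  0.0154] z [0.0593 0.0653]
wrist board 5104 a [-0.0828 -0.0472  0.07  ] d [-0.0295  0.0154  0.0333] z [0.0102 0.0133]
```

View pics/mix3.png

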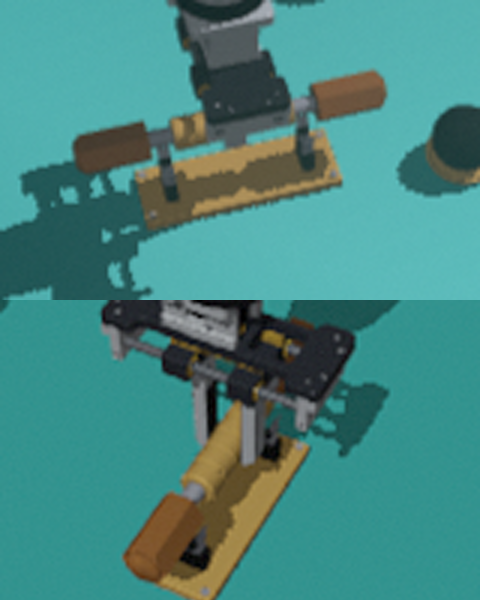

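Wrist and side views agree that the stick's necks sit over the clips to within about 1 mm laterally and 0.3° in yaw. I'll shift 1 mm along and start down.

Emit:
{"fn": "send_rows", "kwargs": {
  "rows": "-0.001 0 0.008 0;-0.001 0 0.016 0;-0.001 0 0.022 0;-0.001 0 0.026 0;-0.001 0 0.026 0;-0.001 0 0.026 0"
}}

```text
time_s: 9.12
ee_pos: [0.5108, -0.1707, 0.0587]
orientation: [[-0.993, 0.122, 0.0], [0.122, 0.993, -0.0], [-0.0, -0.0, -1.0]]
contact_force: [0.6, -0.3, -2.0]
opening: 0.312
grasp_force: 30.0
```

Emit:
{"fn": "send_rows", "kwargs": {
  "rows": "0 0 0.001 0;0 0 0.002 0;0 0 0.003 0;0 0 0.004 0;0 0 0.005 0;0 0 0.006 0;0 0 0.006 0;0 0 0.006 0"
}}

```text
time_s: 10.12
ee_pos: [0.5106, -0.1706, 0.0525]
orientation: [[-0.993, 0.122, 0.0], [0.122, 0.993, 0.0], [-0.0, 0.0, -1.0]]
contact_force: [0.1, 0.1, -2.4]
opening: 0.312
grasp_force: 30.0
```

Emit:
{"fn": "send_rows", "kwargs": {
  "rows": "0 0 0.0005 0;0 0 0.001 0;0 0 0.0015 0;0 0 0.002 0;0 0 0.0025 0;0 0 0.003 0;0 0 0.0035 0;0 0 0.0035 0"
}}

```text
time_s: 11.12
ee_pos: [0.5107, -0.1706, 0.0491]
orientation: [[-0.993, 0.122, 0.0], [0.122, 0.993, -0.0], [-0.0, 0.0, -1.0]]
contact_force: [0.4, 0.2, -1.6]
opening: 0.312
grasp_force: 30.0
```

```bash
python3 chk.py 4 0.062 | grep -v board; python3 -c "
from h import *;print(readout.sense()['moment'])"
```

```text
[array([ 0.5107, -0.1706,  0.0491])] [-0.9926  0.1217  0.0004] [ 0.3727  0.2404 -1.5522]
side handle+1 273 a [0.0814 0.1102 0.1405] d [-0.019  -0.0098  0.0101] z [0.0542 0.0813]
side neck+1 47 a [0.0579 0.0659 0.074 ] d [-0.0112 -0.0042  0.0113] z [0.0521 0.0716]
side clip+1 87 a [0.0513 0.0665 0.0823] d [-0.0173 -0.009   0.0128] z [0.0328 0.0677]
side handle-1 297 a [-0.1396 -0.1104 -0.0815] d [-0.0191 -0.0099  0.0092] z [0.0545 0.0827]
side neck-1 47 a [-0.0738 -0.0663 -0.0576] d [-0.0118 -0.0055  0.0118] z [0.054  0.0716]
side clip-1 85 a [-0.0844 -0.0653 -0.051 ] d [-0.0189 -0.0083  0.0124] z [0.0332 0.0678]
scene handle+1 431 a [0.0816 0.1182 0.145 ] d [-0.0141  0.0083  0.0217] z [0.0566 0.08  ]
scene neck+1 45 a [0.0573 0.0638 0.0712] d [-0.01    0.0032  0.0106] z [0.0586 0.0711]
scene clip+1 82 a [0.0527 0.0636 0.0817] d [-0.0106  0.0107  0.0211] z [0.0331 0.0677]
scene handle-1 43 a [-0.1358 -0.1277 -0.0829] d [-0.0064  0.0095  0.0157] z [0.0717 0.0808]
scene clip-1 29 a [-0.0762 -0.0645 -0.0584] d [0.0079 0.0127 0.0177] z [0.0322 0.0647]
wrist neck+1 729 a [0.0613 0.0676 0.0732] d [-0.0115  0.0002  0.0114] z [0.0579 0.0701]
wrist clip+1 897 a [0.0518 0.0708 0.0795] d [-0.0147 -0.0029  0.0181] z [0.0532 0.0678]
wrist handle-1 8545 a [-0.1132 -0.0973 -0.0807] d [-0.017   0.0016  0.0203] z [0.0627 0.0799]
wrist neck-1 2011 a [-0.0745 -0.0658 -0.0575] d [-0.011   0.0005  0.0113] z [0.0572 0.0705]
wrist clip-1 1925 a [-0.0839 -0.0665 -0.0528] d [-0.0171  0.0061  0.0203] z [0.0564 0.0679]
[ 0.02893206  0.08033842 -0.04435019]
```

Centred both ways, with light contact beginning. I'll press on in half-millimetre steps.

Emit:
{"fn": "send_rows", "kwargs": {
  "rows": "0 0 0.0005 0;0 0 0.001 0;0 0 0.001 0"
}}

```text
time_s: 11.65
ee_pos: [0.5108, -0.1706, 0.0483]
orientation: [[-0.993, 0.122, 0.001], [0.122, 0.993, -0.0], [-0.001, 0.0, -1.0]]
contact_force: [0.2, 0.6, -0.0]
opening: 0.313
grasp_force: 30.0
```

Emit:
{"fn": "send_rows", "kwargs": {
  "rows": "0 0 0.0005 0;0 0 0.001 0;0 0 0.001 0"
}}

```text
time_s: 12.02
ee_pos: [0.5109, -0.1706, 0.0475]
orientation: [[-0.993, 0.122, 0.001], [0.122, 0.993, -0.0], [-0.001, 0.0, -1.0]]
contact_force: [-0.6, 1.1, 2.4]
opening: 0.31
grasp_force: 30.0
```

Emit:
{"fn": "send_rows", "kwargs": {
  "rows": "0 0 0.0005 0;0 0 0.001 0;0 0 0.001 0"
}}

```text
time_s: 12.4
ee_pos: [0.511, -0.1706, 0.0469]
orientation: [[-0.993, 0.122, 0.001], [0.122, 0.993, -0.0], [-0.001, -0.0, -1.0]]
contact_force: [-1.3, 1.1, 5.6]
opening: 0.309
grasp_force: 30.0
```

Emit:
{"fn": "send_rows", "kwargs": {
  "rows": "0 0 0.0005 0;0 0 0.001 0;0 0 0.001 0"
}}

```text
time_s: 12.78
ee_pos: [0.5111, -0.1707, 0.0464]
orientation: [[-0.993, 0.121, 0.001], [0.121, 0.993, -0.0], [-0.001, -0.0, -1.0]]
contact_force: [-2.6, 2.1, 8.3]
opening: 0.313
grasp_force: 30.0
```

Emit:
{"fn": "send_rows", "kwargs": {
  "rows": "0 0 0.0005 0;0 0 0.0005 0"
}}

```text
time_s: 13.02
ee_pos: [0.5111, -0.1707, 0.0461]
orientation: [[-0.993, 0.121, 0.002], [0.121, 0.993, -0.0], [-0.002, -0.0, -1.0]]
contact_force: [-2.8, 1.1, 9.2]
opening: 0.309
grasp_force: 30.0
```

```bash
python3 -c "
from h import *;s=readout.sense();print(s['moment'],s['contact_force'],s['orientation'],s['ee_pos'])"; python3 chk.py 5 0.058 | grep -E 'handle|clip'
```

```text
[ 0.38338498  0.50537959 -0.16961334] [-2.78521048  1.1080906   9.2469355 ] [[-9.92608718e-01  1.21348966e-01  1.53698547e-03]
 [ 1.21348374e-01  9.92609867e-01 -4.73010257e-04]
 [-1.58302625e-03 -2.83003416e-04 -9.99998707e-01]] [ 0.5111266  -0.1706946   0.04613117]
side handle+1 276 a [0.0817 0.1104 0.1412] d [-0.019  -0.0102  0.0096] z [0.0503 0.0792]
side clip+1 108 a [0.0548 0.0675 0.0833] d [-0.0169 -0.0079  0.0116] z [0.031  0.0678]
side handle-1 295 a [-0.1395 -0.1102 -0.0813] d [-0.0189 -0.0096  0.0094] z [0.0519 0.079 ]
side clip-1 109 a [-0.0834 -0.0658 -0.0514] d [-0.0174 -0.0082  0.0135] z [0.0323 0.0676]
scene handle+1 433 a [0.0817 0.1174 0.1453] d [-0.0137  0.0082  0.0213] z [0.0549 0.0775]
scene clip+1 98 a [0.0531 0.0637 0.0827] d [-0.0104  0.01    0.0205] z [0.0332 0.0678]
scene handle-1 44 a [-0.1349 -0.1274 -0.0831] d [-0.0067  0.0089  0.0159] z [0.069  0.0777]
scene clip-1 27 a [-0.0765 -0.0644 -0.0576] d [0.0083 0.0128 0.0178] z [0.0305 0.0622]
wrist handle+1 18 a [0.08   0.0802 0.0807] d [-0.0167 -0.0081  0.0193] z [0.049  0.0568]
wrist clip+1 1248 a [0.0516 0.0689 0.0799] d [-0.0143  0.0016  0.0174] z [0.051  0.0675]
wrist handle-1 8422 a [-0.1128 -0.0971 -0.0807] d [-0.0169  0.0019  0.0205] z [0.0594 0.0768]
wrist clip-1 3462 a [-0.0837 -0.0661 -0.0522] d [-0.0164  0.0017  0.0201] z [0.0551 0.0675]
```

Level, centred and balanced, at about 12 N total. Continuing.

Emit:
{"fn": "send_rows", "kwargs": {
  "rows": "0 0 0.0005 0;0 0 0.001 0;0 0 0.001 0"
}}

```text
time_s: 13.55
ee_pos: [0.5114, -0.1709, 0.0456]
orientation: [[-0.993, 0.121, 0.002], [0.121, 0.993, -0.001], [-0.002, -0.001, -1.0]]
contact_force: [-2.3, 0.6, 10.5]
opening: 0.308
grasp_force: 30.0
```

Emit:
{"fn": "send_rows", "kwargs": {
  "rows": "0 0 0.0005 0;0 0 0.0005 0;0 0 0.0005 0"
}}

```text
time_s: 13.92
ee_pos: [0.5115, -0.1709, 0.0453]
orientation: [[-0.993, 0.121, 0.003], [0.121, 0.993, -0.001], [-0.003, -0.001, -1.0]]
contact_force: [-3.4, 2.1, 11.3]
opening: 0.31
grasp_force: 30.0
```

Emit:
{"fn": "send_rows", "kwargs": {
  "rows": "0 0 0.0005 0;0 0 0.0005 0;0 0 0.0005 0"
}}

```text
time_s: 14.3
ee_pos: [0.5117, -0.171, 0.045]
orientation: [[-0.993, 0.121, 0.003], [0.121, 0.993, -0.001], [-0.003, -0.001, -1.0]]
contact_force: [-3.0, 1.8, 11.8]
opening: 0.31
grasp_force: 30.0
```

Emit:
{"fn": "send_rows", "kwargs": {
  "rows": "0 0 0.0005 0;0 0 0.0005 0;0 0 0.0005 0"
}}

```text
time_s: 14.68
ee_pos: [0.5119, -0.171, 0.0446]
orientation: [[-0.993, 0.121, 0.003], [0.121, 0.993, -0.001], [-0.004, -0.001, -1.0]]
contact_force: [-2.3, 2.3, 11.6]
opening: 0.312
grasp_force: 30.0
```

```bash
python3 -c "
from h import *;s=readout.sense();print(s['moment'],s['contact_force'],s['orientation'],s['ee_pos'])"; python3 chk.py 6 0.058 | grep -E 'handle'
```

```text
[ 0.39137415  0.52131835 -0.08214342] [-2.3174481   2.26548799 11.6045848 ] [[-9.92611768e-01  1.21286414e-01  3.38872137e-03]
 [ 1.21282671e-01  9.92617172e-01 -1.28975049e-03]
 [-3.52013223e-03 -8.69228335e-04 -9.99993427e-01]] [ 0.51185328 -0.17100217  0.04464564]
side handle+1 274 a [0.0819 0.1108 0.1416] d [-0.0195 -0.0104  0.0103] z [0.0502 0.0773]
side handle-1 287 a [-0.1386 -0.1103 -0.0818] d [-0.0189 -0.01    0.0085] z [0.0482 0.0774]
scene handle+1 437 a [0.0817 0.1187 0.146 ] d [-0.0141  0.0084  0.0215] z [0.0533 0.0765]
scene handle-1 47 a [-0.1363 -0.1272 -0.0824] d [-0.0077  0.0094  0.0157] z [0.0652 0.0769]
wrist handle+1 140 a [0.08   0.0803 0.0811] d [-0.0161  0.0097  0.0188] z [0.0468 0.0562]
wrist handle-1 8270 a [-0.1122 -0.0966 -0.0807] d [-0.0172  0.0016  0.0202] z [0.0578 0.0753]
```

The lips are spreading at about 7 N per clip. Continue, trimming 1 mm of along-axis drift.

Emit:
{"fn": "send_rows", "kwargs": {
  "rows": "0.0005 0 0.0005 0;0.001 0 0.001 0;0.001 0 0.001 0"
}}

```text
time_s: 15.2
ee_pos: [0.5119, -0.1711, 0.0443]
orientation: [[-0.993, 0.121, 0.006], [0.121, 0.993, -0.002], [-0.006, -0.001, -1.0]]
contact_force: [0.0, 1.8, 12.6]
opening: 0.311
grasp_force: 30.0
```

Emit:
{"fn": "send_rows", "kwargs": {
  "rows": "0 0 0.0005 0;0 0 0.001 0;0 0 0.001 0"
}}

```text
time_s: 15.58
ee_pos: [0.512, -0.171, 0.0425]
orientation: [[-0.993, 0.121, 0.006], [0.121, 0.993, -0.002], [-0.006, -0.001, -1.0]]
contact_force: [0.6, 0.6, 5.1]
opening: 0.316
grasp_force: 30.0
```

Emit:
{"fn": "send_rows", "kwargs": {
  "rows": "0 0 0.0005 0;0 0 0.001 0;0 0 0.001 0"
}}

```text
time_s: 15.95
ee_pos: [0.5119, -0.171, 0.0409]
orientation: [[-0.993, 0.121, 0.006], [0.121, 0.993, -0.001], [-0.006, -0.001, -1.0]]
contact_force: [1.6, 0.6, 7.0]
opening: 0.312
grasp_force: 30.0
```

```bash
python3 -c "
from h import *;s=readout.sense();print(s['moment'],s['contact_force'])"; python3 chk.py 7 0.054 | grep -E 'handle'; python3 - <<'E'
import cv2,numpy as np
a=cv2.imread('pics/side7.png')[190:290,180:340]
cv2.imwrite('pics/s7.png',cv2.resize(a,(800,500),interpolation=2))
E
```

```text
[ 0.23647636 -0.43206833  0.01043969] [1.55554744 0.62716286 7.03462499]
side handle+1 267 a [0.0809 0.11   0.1409] d [-0.019  -0.0104  0.0091] z [0.0484 0.0781]
side handle-1 285 a [-0.1385 -0.1097 -0.0812] d [-0.0194 -0.0096  0.0096] z [0.0423 0.0682]
scene handle+1 431 a [0.0817 0.1183 0.146 ] d [-0.0139  0.0082  0.0212] z [0.0546 0.0782]
scene handle-1 30 a [-0.1356 -0.1285 -0.0831] d [-0.0052  0.0101  0.0144] z [0.0598 0.0684]
wrist handle+1 96 a [0.08   0.0805 0.0814] d [-0.0143  0.0097  0.0172] z [0.045  0.0525]
wrist handle-1 8132 a [-0.1136 -0.0974 -0.0807] d [-0.0169  0.0017  0.0204] z [0.0491 0.067 ]
```

View pics/s7.png

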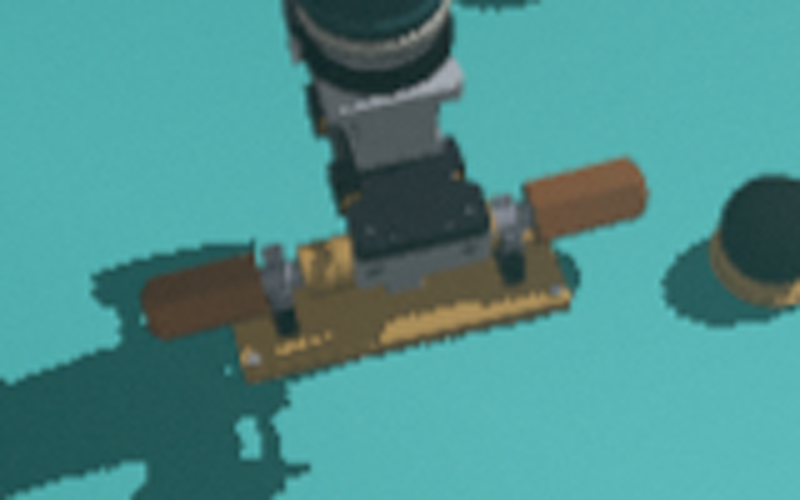

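The −x neck has passed the lips, while the +x neck is still on them and the stick is slightly pitched. Keep pressing gently; the pivoting grip shares the load.

Emit:
{"fn": "send_rows", "kwargs": {
  "rows": "0 0 0.0005 0;0 0 0.001 0;0 0 0.001 0"
}}

```text
time_s: 16.48
ee_pos: [0.5118, -0.171, 0.0401]
orientation: [[-0.993, 0.121, 0.006], [0.121, 0.993, -0.002], [-0.006, -0.001, -1.0]]
contact_force: [2.4, 1.3, 8.5]
opening: 0.309
grasp_force: 30.0
```

Emit:
{"fn": "send_rows", "kwargs": {
  "rows": "0 0 0.0005 0;0 0 0.001 0;0 0 0.001 0"
}}

```text
time_s: 16.85
ee_pos: [0.5116, -0.1709, 0.0377]
orientation: [[-0.993, 0.121, 0.005], [0.121, 0.993, -0.001], [-0.005, -0.0, -1.0]]
contact_force: [4.7, -0.4, 3.4]
opening: 0.311
grasp_force: 30.0
```

```bash
python3 -c "
from h import *;s=readout.sense();print(s['moment'],s['contact_force'])"; python3 chk.py 8 0.050 | grep -E 'handle'
```

```text
[ 0.12881511 -0.86933273  0.00144302] [ 4.65348643 -0.37837746  3.399442  ]
side handle+1 270 a [0.0817 0.1106 0.141 ] d [-0.0194 -0.0106  0.0091] z [0.0436 0.0708]
side handle-1 286 a [-0.1384 -0.1094 -0.0813] d [-0.019  -0.0097  0.0091] z [0.0441 0.0698]
scene handle+1 429 a [0.082  0.1175 0.1459] d [-0.014  0.008  0.021] z [0.0456 0.0698]
scene handle-1 49 a [-0.1351 -0.1275 -0.081 ] d [-0.0077  0.0097  0.0163] z [0.0586 0.0679]
wrist handle+1 28 a [0.08   0.0802 0.0809] d [-0.0165  0.0099  0.0196] z [0.0441 0.0492]
wrist handle-1 8328 a [-0.1124 -0.0969 -0.0807] d [-0.0168  0.0018  0.0205] z [0.0505 0.0679]
```

Both necks are past the lips and level at ~50 mm; the last ~3 mm is the lining. I'll undo the sideways trim and press on.

Emit:
{"fn": "send_rows", "kwargs": {
  "rows": "-0.0005 0 0.0005 0;-0.001 0 0.001 0;-0.001 0 0.001 0"
}}

```text
time_s: 17.38
ee_pos: [0.5116, -0.1709, 0.037]
orientation: [[-0.993, 0.121, 0.002], [0.121, 0.993, -0.001], [-0.002, -0.0, -1.0]]
contact_force: [3.5, 1.1, 6.5]
opening: 0.313
grasp_force: 30.0
```

Emit:
{"fn": "send_rows", "kwargs": {
  "rows": "0 0 0.0005 0;0 0 0.001 0;0 0 0.001 0"
}}

```text
time_s: 17.75
ee_pos: [0.5116, -0.1709, 0.0366]
orientation: [[-0.993, 0.121, 0.003], [0.121, 0.993, -0.001], [-0.003, -0.001, -1.0]]
contact_force: [1.5, 1.2, 9.8]
opening: 0.313
grasp_force: 30.0
```

Emit:
{"fn": "send_rows", "kwargs": {
  "rows": "0 0 0.0005 0;0 0 0.001 0;0 0 0.001 0"
}}

```text
time_s: 18.12
ee_pos: [0.5116, -0.171, 0.0361]
orientation: [[-0.993, 0.121, 0.003], [0.121, 0.993, -0.001], [-0.003, -0.001, -1.0]]
contact_force: [1.8, 1.2, 11.1]
opening: 0.309
grasp_force: 30.0
```

Emit:
{"fn": "send_rows", "kwargs": {
  "rows": "0 0 0.0005 0;0 0 0.001 0;0 0 0.001 0"
}}

```text
time_s: 18.5
ee_pos: [0.5116, -0.171, 0.0355]
orientation: [[-0.993, 0.121, 0.003], [0.121, 0.993, -0.001], [-0.003, -0.001, -1.0]]
contact_force: [0.3, 2.1, 13.4]
opening: 0.311
grasp_force: 30.0
```

Emit:
{"fn": "send_rows", "kwargs": {
  "rows": "0 0 0.0005 0;0 0 0.0005 0;0 0 0.0005 0"
}}

```text
time_s: 18.88
ee_pos: [0.5116, -0.171, 0.035]
orientation: [[-0.993, 0.121, 0.003], [0.121, 0.993, -0.001], [-0.003, -0.001, -1.0]]
contact_force: [0.2, 1.7, 12.9]
opening: 0.307
grasp_force: 30.0
```

```bash
python3 -c "
from h import *;s=readout.sense();print(s['moment'],s['contact_force'],s['ee_pos'])"; python3 chk.py 9 0.048 | grep -E 'handle'
```

```text
[ 0.33947757 -0.0482546  -0.03018705] [ 0.15599661  1.67963945 12.94395587] [ 0.51163664 -0.17100845  0.03499544]
side handle+1 273 a [0.0815 0.1106 0.1413] d [-0.0195 -0.01    0.0097] z [0.0398 0.0686]
side handle-1 288 a [-0.139  -0.1102 -0.0811] d [-0.0186 -0.0097  0.0094] z [0.0397 0.0667]
scene handle+1 427 a [0.0821 0.1186 0.1457] d [-0.0143  0.0079  0.0209] z [0.0447 0.0676]
scene handle-1 45 a [-0.1343 -0.1273 -0.083 ] d [-0.0085  0.0074  0.0159] z [0.0567 0.0656]
wrist handle+1 21 a [0.08   0.0803 0.0809] d [-0.0161  0.0172  0.0197] z [0.0426 0.0463]
wrist handle-1 8279 a [-0.1126 -0.0969 -0.0807] d [-0.0169  0.0017  0.0204] z [0.0474 0.0649]
```

Sliding into the lining now at ~15 N total. Continuing.

Emit:
{"fn": "send_rows", "kwargs": {
  "rows": "0 0 0.0005 0;0 0 0.001 0;0 0 0.001 0"
}}

```text
time_s: 19.4
ee_pos: [0.5116, -0.171, 0.034]
orientation: [[-0.993, 0.121, 0.003], [0.121, 0.993, -0.001], [-0.003, -0.001, -1.0]]
contact_force: [-0.6, 1.4, 13.5]
opening: 0.309
grasp_force: 30.0
```

Emit:
{"fn": "send_rows", "kwargs": {
  "rows": "0 0 0.0005 0;0 0 0.001 0;0 0 0.001 0"
}}

```text
time_s: 19.77
ee_pos: [0.5117, -0.171, 0.0331]
orientation: [[-0.993, 0.121, 0.003], [0.121, 0.993, -0.001], [-0.003, -0.001, -1.0]]
contact_force: [0.0, 1.0, 12.3]
opening: 0.312
grasp_force: 30.0
```

Emit:
{"fn": "send_rows", "kwargs": {
  "rows": "0 0 0.0005 0;0 0 0.0005 0;0 0 0.0005 0"
}}

```text
time_s: 20.15
ee_pos: [0.5116, -0.171, 0.0326]
orientation: [[-0.993, 0.121, 0.003], [0.121, 0.993, -0.001], [-0.003, -0.001, -1.0]]
contact_force: [0.2, 1.6, 12.9]
opening: 0.312
grasp_force: 30.0
```

Emit:
{"fn": "send_rows", "kwargs": {
  "rows": "0 0 0.0005 0;0 0 0.0005 0;0 0 0.0005 0"
}}

```text
time_s: 20.52
ee_pos: [0.5117, -0.171, 0.0323]
orientation: [[-0.993, 0.121, 0.003], [0.121, 0.993, -0.001], [-0.003, -0.001, -1.0]]
contact_force: [-0.3, 1.6, 15.3]
opening: 0.309
grasp_force: 30.0
```

Emit:
{"fn": "send_rows", "kwargs": {
  "rows": "0 0 0.0005 0;0 0 0.0005 0;0 0 0.0005 0"
}}

```text
time_s: 20.9
ee_pos: [0.5117, -0.171, 0.0321]
orientation: [[-0.993, 0.121, 0.003], [0.121, 0.993, -0.001], [-0.003, -0.001, -1.0]]
contact_force: [-0.6, 1.9, 15.4]
opening: 0.313
grasp_force: 30.0
```

```bash
python3 -c "
from h import *;s=readout.sense();print(s['moment'],s['contact_force'],s['ee_pos'])"; python3 chk.py 10 0.046 | grep -E 'handle'
```

```text
[ 0.45253794  0.15689685 -0.04190814] [-0.58476497  1.89803897 15.407004  ] [ 0.51165974 -0.17101332  0.03211027]
side handle+1 273 a [0.081  0.1106 0.142 ] d [-0.0197 -0.0103  0.0091] z [0.0366 0.0652]
side handle-1 288 a [-0.1389 -0.1096 -0.0811] d [-0.0191 -0.0097  0.0096] z [0.0387 0.0642]
scene handle+1 426 a [0.0814 0.1184 0.146 ] d [-0.0141  0.0076  0.0211] z [0.0406 0.0641]
scene handle-1 53 a [-0.135  -0.1256 -0.0815] d [-0.0094  0.0087  0.0173] z [0.0538 0.0632]
wrist handle+1 15 a [0.08   0.0803 0.0808] d [-0.0174 -0.0074  0.0193] z [0.0412 0.0436]
wrist handle-1 8317 a [-0.1123 -0.0967 -0.0806] d [-0.0169  0.0017  0.0204] z [0.0453 0.0628]
```

Force is rising with little motion, which suggests it's bottoming. A slightly firmer press to make sure of both clips (well under the limit).

Emit:
{"fn": "send_rows", "kwargs": {
  "rows": "0 0 0.0005 0;0 0 0.0005 0;0 0 0.0005 0"
}}

```text
time_s: 21.42
ee_pos: [0.5117, -0.171, 0.0319]
orientation: [[-0.993, 0.121, 0.003], [0.121, 0.993, -0.001], [-0.003, -0.001, -1.0]]
contact_force: [-1.0, 2.7, 17.0]
opening: 0.312
grasp_force: 30.0
```

Emit:
{"fn": "send_rows", "kwargs": {
  "rows": "0 0 0.0005 0;0 0 0.0005 0;0 0 0.0005 0"
}}

```text
time_s: 21.8
ee_pos: [0.5117, -0.171, 0.0317]
orientation: [[-0.993, 0.121, 0.003], [0.121, 0.993, -0.001], [-0.003, -0.001, -1.0]]
contact_force: [-2.2, 2.1, 17.5]
opening: 0.314
grasp_force: 30.0
```

Emit:
{"fn": "send_rows", "kwargs": {
  "rows": "0 0 0.0005 0;0 0 0.0005 0;0 0 0.0005 0"
}}

```text
time_s: 22.18
ee_pos: [0.5117, -0.171, 0.0315]
orientation: [[-0.993, 0.121, 0.003], [0.121, 0.993, -0.001], [-0.003, -0.001, -1.0]]
contact_force: [-2.6, 2.6, 18.9]
opening: 0.312
grasp_force: 30.0
```

The slope is now the pure post stiffness (~6 N/mm), so both should be bottomed. Back off to unload, look, then release.

Emit:
{"fn": "send_rows", "kwargs": {
  "rows": "0 0 -0.002 0;0 0 -0.004 0;0 0 -0.006 0;0 0 -0.006 0"
}}

```text
time_s: 22.68
ee_pos: [0.5116, -0.171, 0.034]
orientation: [[-0.993, 0.121, 0.002], [0.121, 0.993, -0.001], [-0.002, -0.001, -1.0]]
contact_force: [5.8, 0.2, 5.1]
opening: 0.313
grasp_force: 30.0
```

```bash
python3 -c "
from h import *;s=readout.sense();print(s['moment'],s['contact_force'],s['ee_pos'])"; python3 chk.py 11 0.048 | grep -E 'handle'
```

```text
[ 0.03150824 -0.8914815   0.02259879] [5.79960262 0.22633011 5.09920233] [ 0.5115718  -0.17096148  0.0339548 ]
side handle+1 270 a [0.0814 0.1108 0.1414] d [-0.0193 -0.0099  0.0086] z [0.0406 0.0666]
side handle-1 288 a [-0.1391 -0.1097 -0.0812] d [-0.0192 -0.0096  0.0095] z [0.0381 0.0664]
scene handle+1 426 a [0.0816 0.1174 0.146 ] d [-0.0147  0.0077  0.0209] z [0.042  0.0655]
scene handle-1 50 a [-0.1347 -0.1266 -0.0816] d [-0.008   0.0088  0.0171] z [0.0541 0.0652]
wrist handle+1 12 a [0.08   0.0802 0.0809] d [-0.0169  0.0178  0.0195] z [0.0425 0.0452]
wrist handle-1 8310 a [-0.1124 -0.0968 -0.0807] d [-0.0169  0.0017  0.0204] z [0.0471 0.0645]
```

Emit:
{"fn": "send_rows", "kwargs": {
  "rows": "0 0 0 0;0 0 0 0;0 0 0 0;0 0 0 0;0 0 0 0;0 0 0 0",
  "fingers": 0
}}

```text
time_s: 23.58
ee_pos: [0.5106, -0.1706, 0.0335]
orientation: [[-0.993, 0.122, -0.0], [0.122, 0.993, 0.0], [0.0, 0.0, -1.0]]
contact_force: [0.1, 0.0, 0.2]
opening: 0.914
grasp_force: 0.0
```

Emit:
{"fn": "send_rows", "kwargs": {
  "rows": "0 0 -0.01 0;0 0 -0.03 0;0 0 -0.06 0;0 0 -0.09 0;0 0 -0.12 0;0 0 -0.15 0;0 0 -0.15 0;0 0 -0.15 0"
}}

```text
time_s: 24.58
ee_pos: [0.5102, -0.1704, 0.1826]
orientation: [[-0.993, 0.122, -0.001], [0.122, 0.993, 0.001], [0.001, 0.0, -1.0]]
contact_force: [-0.5, 0.2, -0.9]
opening: 1.0
grasp_force: 0.0
```

```bash
python3 chk.py 12 0.048 | grep -E 'handle|neck|\['
```

```text
[array([ 0.5102, -0.1704,  0.1826])] [-0.9926  0.1215 -0.0011] [-0.5005  0.2389 -0.9059]
side handle+1 268 a [0.0816 0.1104 0.1418] d [-0.0192 -0.0107  0.0093] z [0.0394 0.0673]
side neck+1 49 a [0.0581 0.0662 0.0739] d [-0.0117 -0.0029  0.0111] z [0.0382 0.0574]
side clip+1 152 a [0.0507 0.0673 0.0842] d [-0.017  -0.0062  0.0133] z [0.0336 0.0652]
side handle-1 286 a [-0.1386 -0.1097 -0.0811] d [-0.0182 -0.009   0.0094] z [0.039  0.0671]
side neck-1 44 a [-0.0732 -0.0662 -0.0576] d [-0.0111 -0.0028  0.01  ] z [0.0419 0.0573]
side clip-1 154 a [-0.0844 -0.0681 -0.051 ] d [-0.0173 -0.0054  0.0126] z [0.0332 0.0662]
side board 666 a [-0.0915 -0.002   0.0907] d [-0.0324 -0.0152  0.0073] z [0.0093 0.0146]
scene handle+1 430 a [0.082  0.1183 0.146 ] d [-0.0148  0.0077  0.021 ] z [0.0434 0.0665]
scene neck+1 47 a [0.0575 0.0654 0.0725] d [-0.0096  0.0025  0.0103] z [0.0503 0.0576]
scene clip+1 161 a [0.0505 0.0649 0.0843] d [-0.0118  0.0063  0.0185] z [0.0341 0.0645]
scene handle-1 148 a [-0.1324 -0.099  -0.0806] d [-0.0146  0.0148  0.0222] z [0.0466 0.0662]
scene neck-1 44 a [-0.0742 -0.0
[... 172 characters left out ...]
0891  0.0064  0.0936] d [0.0052 0.0214 0.0345] z [0.0092 0.0144]
wrist handle+1 1016 a [0.0801 0.0907 0.1053] d [-0.0182  0.0008  0.0199] z [0.0474 0.0656]
wrist neck+1 353 a [0.0603 0.0667 0.0746] d [-0.0095  0.0013  0.0112] z [0.0501 0.0576]
wrist clip+1 1324 a [0.0507 0.0709 0.0845] d [-0.0152  0.0013  0.017 ] z [0.0364 0.065 ]
wrist handle-1 3783 a [-0.1372 -0.1093 -0.081 ] d [-0.0167  0.0021  0.0207] z [0.0481 0.0657]
wrist neck-1 485 a [-0.0736 -0.0657 -0.0577] d [-0.0078  0.0019  0.0112] z [0.0508 0.0575]
wrist clip-1 1595 a [-0.0847 -0.0704 -0.0508] d [-0.0151  0.0019  0.0192] z [0.049  0.0653]
wrist board 5961 a [-0.0891 -0.0067  0.09  ] d [-0.0295  0.0131  0.033 ] z [0.0102 0.0137]
```

View pics/wrist12.png

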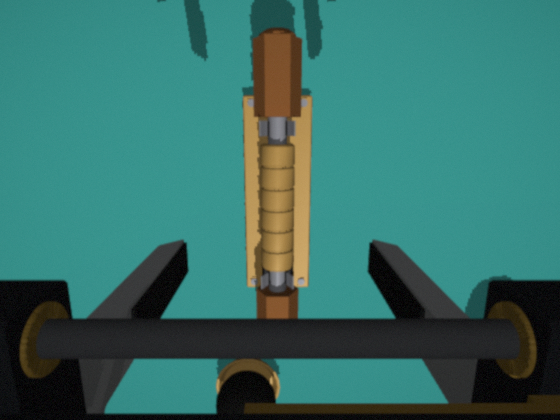

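The stick lies in both clips (wrist rows 130 and 278), released and level. One last numeric check of axis height from the saved wrist picture.

```bash
python3 - <<'E'
from h import *
o=np.array([.5105,-.173]);a=np.radians(-6.8);u=np.array([np.cos(a),np.sin(a)]);v=np.array([-u[1],u[0]])
for n in ('wrist','scene'):
    P=np.load(n+'12.npz')['P'];A=(P[...,:2]-o)@u;D=(P[...,:2]-o)@v;z=P[...,2]
    for nm,lo,hi in (('handle- .065',-.13,-.085),('roller- .063',-.05,-.02),('roller+ .063',.02,.05),('handle+ .065',.085,.13),('neck- .056',-.076,-.073),('neck+ .056',.073,.076)):
        m=(A>lo)&(A<hi)&(abs(D-.0018)<.004)&(z>.04)
        if m.sum()>2: print(n,nm,m.sum(),np.median(z[m]).round(4),np.percentile(z[m],90).round(4))
    m=(abs(A)<.08)&(D>.022)&(D<.03)&(abs(z-.012)<.006);print(n,'board .012',np.median(z[m]).round(4))
E
```

```text
wrist handle- .065 623 0.0644 0.0654
wrist roller- .063 2414 0.2961 0.3122
wrist roller+ .063 303 0.0617 0.0628
wrist handle+ .065 144 0.0644 0.0652
wrist neck- .056 40 0.0634 0.0647
wrist neck+ .056 22 0.0554 0.0559
wrist board .012 0.0119
scene handle- .065 11 0.0643 0.0662
scene roller- .063 26 0.0611 0.064
scene roller+ .063 446 0.433 0.4951
scene handle+ .065 54 0.064 0.0662
scene neck- .056 8 0.0585 0.064
scene board .012 0.0117
```

Both handles sit at 64.4 mm (65 expected), so the axis is at home height at both ends. Handing in.

```bash
python3 -c "
from h import *;print(order.finish_job())"
```

```text
the job is handed in; nothing more can be done
None
```

I pressed the stick home in both clips, released it and handed the job in; the clips took about 11 N each at most (estimated from the wrist force), the final pictures show both ends at seated height, and the verdict was not reported.

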